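# Seat the pale bracket blank on its jig pin

## Robot

A 6-joint arm with a two-finger parallel gripper is mounted at the origin on the work surface. World frame = base frame: x ahead of the robot, y to its left, z up, the work surface at z = 0. Lengths are in mm, angles in rad, forces in N, time in s.
With the tool pointing down it reaches from about 400 to 925 mm from the base axis. Payload 12.5 kg.
Tool frame: the origin (TCP) lies midway between the tips of the shut fingers; the grasp point (between the pads) lies 19 mm behind it; z points along the fingers, y is the line along which they close (so a half turn about z gives the same grasp; the last joint's range is limited). The gripper opens to 95 mm and grips with 3 to 60 N. Pads are 20 mm wide; open, the fingers measure 119 mm over their backs; the gripper's body (75 mm by 180 mm) begins 59 mm behind the grasp point.
Start: joints at [1.042, 0.491, 1.559, -0, 1.092, -0.106], TCP at [256.433, 569.99, 214.661] pointing down, gripper open.
Joint ranges: [-3.1, 3.1], [-0.84, 2.19], [0.05, 2.79], [-1.13, 4.28], [0.06, 2.93], [-2.69, 2.69]. Speed limits (rad/s): [2.22, 2.22, 2.79, 3.14, 3.14, 3.14].

## Interface

Orientations are given as [roll, pitch, yaw] about the fixed x, y, z axes, in that order (R = Rz(yaw) Ry(pitch) Rx(roll)).
In Python, from cell import state, read_camera, camera_info, env gives the robot as it stands.
- The arm moves only by the tool move_arm, never from a script. Its argument "commands" is a list of rows, each a list of 3 entries, a list of its own where there are three numbers: the shift along the world's x, y, z in cm, then the turn, a rotation vector about the world's x, y, z in degrees, then the opening, from 0 (shut) to 1 (fully open). A call has 1 to 10 rows; each row shifts and turns the commanded pose from where the row before left it; what a row does not reach is not made up. A row lasts 1/10 s, in which the tool goes at most 50 mm and 8.59 degrees, less where a joint would pass 70% of its speed; a pose out of reach is approached as far as the arm can. A call with a gripper value outside its range is refused whole. The fingers move at their own pace and stop on an object; the grip force is fixed at half the most. Time passes only in rows, so rows that do not move let the fingers close. It gives the time, the measured TCP pose, the force, the opening and the grip force at its end, in the units of the state.
- state(): the state, without advancing time (a new reading comes with each control period).
- read_camera(name): name is "scene" or "top" or "wrist"; returns the picture (400x640x3 uint8, blue, green, red); there is no depth.
- camera_info(name): a dict with "K" (3x3 intrinsics, pixels), "k1" (the pictures are not rectified: a ray, as slopes to the right and down, at radius r is drawn at 1 + k1 r^2 times it, then the intrinsics apply), "cam_to_world" (4x4, takes a point from camera to world coordinates). Camera axes: x right, y down, z forward; pixel columns grow to the right and rows downward; lengths in mm; the calibration is good to about 2 mm. A picture is of the moment at which its call begins: read the wrist's pose just before it. camera_info takes no time and is no camera call; for the wrist camera it gives the pose at the moment of the call.
- env.job_done(): hands the job in; it is judged then, once.
The state is a dict: "t": time; "joints": joint angles; "qvel": joint speeds; "tau": joint torques, N m; "eef_pos": TCP position; "tcp_rot": TCP orientation; "ft_force": force on the tool from outside, world axes, zero at the start; "moment": the same for the moment, N m; "opening": opening from 0.0 (shut) to 1.0 (fully open); "grip_force": force on a finger pad.
Only numpy, scipy, OpenCV 4.12 (cv2) and the standard library are available. Lean on these libraries where they do the work, as an engineer would, in place of code of your own. Each camera call takes 0.05 s, during which the arm holds its last target. There are 200 camera calls.

## Task

Two wooden bracket blanks lie in green drilling jigs, each still riding up on the jig's steel pin. Nudge the pale beech blank forward along its jig until its hole drops over the pin and it lies flat on the base; push it along rather than lifting it out of the jig. Leave the dark walnut blank as it lies.

Things in the scene. Friction and masses are not known exactly. Their poses are not given: they have to be found in the camera images.
- beech_blank: Pale beech plate, 160 (x) x 84 x 22 mm, about 0.2 kg, with a round 32 mm through hole centred 10 mm ahead (+x) of its middle. Origin: centre of its underside; x towards its front end, z up. At the start its rear lower edge rests on the jig base and its front is propped on the pin, tilted 7 to 8 degrees. Its rear face stands clear behind the fences, free to be pushed.
- beech_hole (a point): Centre of the beech blank's hole, at its underside (axes as the blank). At the start it lies 28 to 43 mm behind the pin; when seated it is within about 8 mm of the pin and level with the base's top.
- beech_pin (a point): Foot of the fixed steel pin (16 mm across, 16 high, tip tapered to 10), on the beech's jig base. x: the way to push, roughly away from the robot; z up. Fixed green base 250 x 130 mm, top 12 mm above the bench, from 160 mm behind the pin to 90 ahead; two plywood fences along x, 30 mm above the base, 96 apart inside, from 60 behind to 90 ahead. Nothing near is over 50 mm high.
- walnut_blank: The dark walnut blank, same size and shape, propped in the same way in an identical second jig beside the first. Not to be moved. Origin: centre of its underside, x towards its front end.
There are look-alikes about, which are no part of the job. What is shaped like the beech_blank but pink or red is not meant.

How it is judged (in metres and radians):
At the end, for the whole second after the job is handed in: The beech blank's hole is over its pin (centres within 12 mm), the blank lies flat on the jig base (underside at the hole within 4 mm of the base, tilt under 0.05 rad) and at rest, and the walnut blank is within 20 mm of where it lay (horizontal distance between beech_hole and beech_pin below 0.012 m and z of beech_hole in the frame of beech_pin below 0.004 m and angle between beech_blank's own z axis and vertical below 0.05 rad and linear speed of beech_blank below 0.02 m/s and distance of walnut_blank from where it was at the start of the episode below 0.02 m); the robot touches nothing.
It fails at once if the beech blank is lifted out of the jig (its underside's centre more than 60 mm above the bench) (height (world z) of beech_blank above 0.06 m).
It fails at once if the walnut blank is moved by more than 20 mm (distance of walnut_blank from where it was at the start of the episode above 0.02 m).
It also fails if it takes over 35 s, if anything falls off the work surface, if the arm or the gripper's body presses on something with over 40 N, if the wrist force passes 120 N, or if a joint passes its speed limit or range.

## Working session

There is one attempt and no reset: what is moved stays moved. The work goes in short steps, Python scripts to look and compute and a tool call to move; the robot and the scene stay as the last step left them, time stands still between calls to the robot, and variables do not carry over. Pictures are saved under pics/ and viewed, at most 10 in all, crops included, and the job is handed in when it is done.

Besides the shell and the picture viewer there is one more tool, called after ">>>" as a command line: name --argument value ..., lists and objects as JSON in quotes. move_arm: Moves the arm, as the interface text tells. Its arguments: {"type":"object","properties":{"commands":{"type":"array"}},"required":["commands"]}

```bash
mkdir -p pics; cat > h.py <<'E'
import numpy as np,cv2
from cell import state,read_camera,camera_info,env
def ray(info,u,v):
    K=np.array(info["K"]);k=np.array([[u,v]],float).reshape(1,1,2)
    p=cv2.undistortPoints(k,K,np.array([info["k1"],0,0,0.]))[0,0]
    T=np.array(info["cam_to_world"]);return T[:3,3],T[:3,:3]@np.array([p[0],p[1],1])
def at(info,u,v,z):
    o,d=ray(info,u,v);return (o+d*(z-o[2])/d[2]).round(1)
E
python3 - <<'E'
from h import *
for n in("scene","top"):
    cv2.imwrite(f"pics/{n}.png",read_camera(n)); print(n,np.array(camera_info(n)["cam_to_world"]).round(2).tolist())
E
```

```text
scene [[-0.4, 0.7, -0.59, 1132.49], [0.92, 0.31, -0.25, 275.72], [0.01, -0.64, -0.77, 943.3], [0.0, 0.0, 0.0, 1.0]]
top [[0.02, -0.98, 0.18, 322.14], [-1.0, -0.02, -0.01, -9.13], [0.01, -0.18, -0.98, 799.42], [0.0, 0.0, 0.0, 1.0]]
```

View pics/top.png

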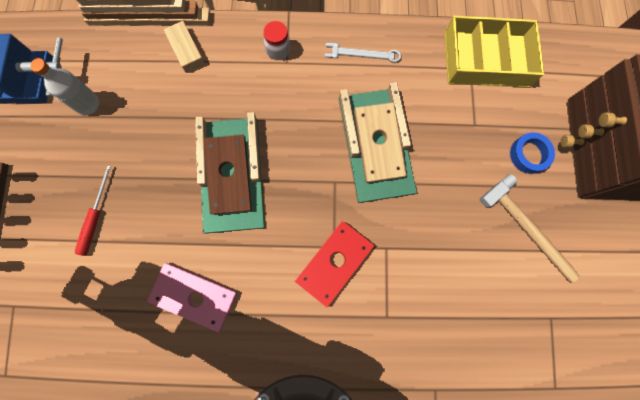

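View pics/scene.png

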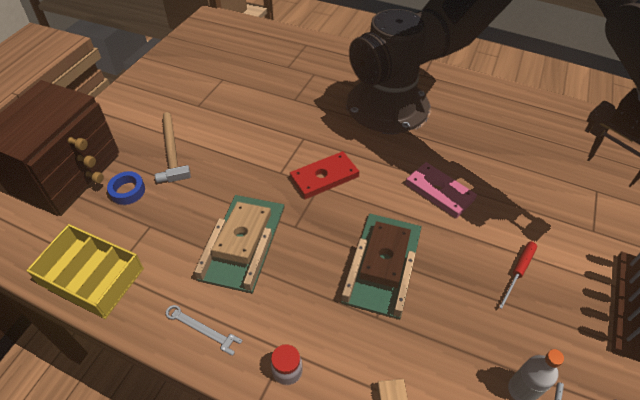

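Candidates in the top view: the pale beech blank (379,138), walnut (228,168), red (338,262) and pink (193,297). The beech in the right-hand jig is the one described, so I'll check it in a close crop.

```bash
python3 - <<'E'
from h import *
im=cv2.imread("pics/top.png")[75:210,325:430]
cv2.imwrite("pics/crop.png",cv2.resize(im,None,fx=4.4,fy=4.4,interpolation=cv2.INTER_CUBIC))
E
```

```text
(no output)
```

View pics/crop.png

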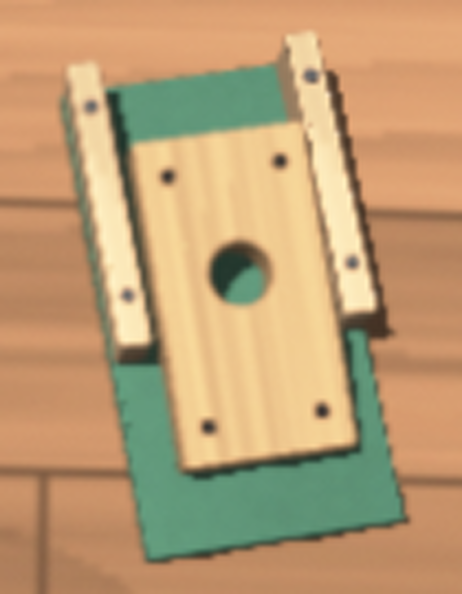

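The crop shows the pale beech blank in its jig: its rear top edge runs (185,472)–(357,445) and its hole is at (240,272). The base's rear corners are at (148,562) and (407,520).

```bash
python3 - <<'E'
from h import *
i=camera_info("top")
g=lambda u,v,z:at(i,325+(u+.5)/4.4-.5,75+(v+.5)/4.4-.5,z)
P=dict(bRL=g(148,562,12),bRR=g(407,520,12),rL=g(185,472,33.8),rR=g(357,445,33.8),fL=g(133,143,54.7),fR=g(300,120,54.7),
 hole=g(240,272,45.5),FLr=g(134,347,42),FLf=g(83,65,42),FRr=g(360,315,42),FRf=g(300,36,42))
for k,v in P.items():print(k,v)
a=lambda p,q:np.degrees(np.arctan2(*(q-p)[1::-1])).round(1)
for p,q in(("rL","fL"),("rR","fR"),("FLr","FLf"),("FRr","FRf"),("bRR","bRL"),("rR","rL")):print(p,q,a(P[p],P[q]),np.linalg.norm(P[p]-P[q]).round(1))
y=np.radians((a(P["FLr"],P["FLf"])+a(P["FRr"],P["FRf"]))/2);x=np.array([np.cos(y),np.sin(y),0]);n=np.array([-x[1],x[0],0])
b=(P["bRL"]+P["bRR"])/2; print("pin via base",b+160*x); f=(P["FLf"]+P["FRf"])/2;r=(P["FLr"]+P["FRr"])/2;print("via fences",f-90*x,r+60*x)
pin=(b+160*x+f-90*x+r+60*x)/3
for k in("rL","rR","fL","fR","hole"):print(k,((P[k]-pin)@x).round(1),((P[k]-pin)@n).round(1))
s=state();print(np.degrees(y),x,s["eef_pos"],s["tcp_rot"],s["opening"],s["t"],s["ft_force"])
E
```

```text
bRL [ 478.1 -106.5   12. ]
bRR [ 502.2 -234.6   12. ]
rL [ 518.2 -121.7   33.8]
rR [ 533.7 -205.1   33.8]
fL [677.  -94.3  54.7]
fR [ 691.7 -176.2   54.7]
hole [ 615.7 -147.3   45.5]
FLr [577.4 -96.2  42. ]
FLf [724.3 -70.8  42. ]
FRr [ 596.7 -206.2   42. ]
FRf [ 743.8 -180.2   42. ]
rL fL 9.8 162.5
rR fR 10.4 162.0
FLr FLf 9.8 149.1
FRr FRf 10.0 149.4
bRR bRL 100.7 130.3
rR rL 100.5 84.8
pin via base [ 647.76749218 -143.04134396   12.        ]
via fences [ 645.39016065 -140.97361903   42.        ] [ 646.15655957 -140.88425398   42.        ]
rL -122.9 41.7
rR -122.0 -43.1
fL 38.2 41.4
fR 38.6 -41.8
hole -31.3 -0.3
9.9 [0.98510933 0.1719291  0.        ] [256.33698822 569.78083013 214.12817547] [-3.14061169e+00 -6.97640080e-05  2.71879697e+00] 1.0020923889382234 0.1 [-0.16410973  0.44796983 -0.21572638]
```

>>> move_arm --commands '[[[1.2,-3.7,0],[0,0,1.7],0.5],[[1.2,-3.7,0],[0,0,1.7],0.5],[[1.2,-3.7,0],[0,0,1.7],0.5],[[1.2,-3.7,0],[0,0,1.7],0.5],[[1.2,-3.7,0],[0,0,1.7],0.5],[[1.2,-3.7,0],[0,0,1.7],0.5],[[1.2,-3.7,0],[0,0,1.7],0.5],[[1.2,-3.7,0],[0,0,1.7],0.5],[[1.2,-3.7,0],[0,0,1.7],0.5],[[1.2,-3.7,0],[0,0,1.7],0.5]]'

```text
t: 1.1
eef_pos: [376.5, 198.5, 214.6]
tcp_rot: [3.142, -0.0, 3.017]
ft_force: [1.0, 0.5, -0.0]
opening: 0.498
grip_force: 0.0
```

>>> move_arm --commands '[[[1.2,-3.7,0],[0,0,1.7],0.5],[[1.2,-3.7,0],[0,0,1.7],0.5],[[1.2,-3.7,0],[0,0,1.7],0.5],[[1.2,-3.7,0],[0,0,1.7],0.5],[[1.2,-3.7,0],[0,0,1.7],0.5],[[1.2,-3.7,0],[0,0,1.7],0.5],[[1.2,-3.7,0],[0,0,1.7],0.5],[[1.2,-3.7,0],[0,0,1.7],0.5],[[1.2,-3.7,0],[0,0,1.7],0.5],[[1.2,-3.7,0],[0,0,1.7],0.5]]'

```text
t: 2.1
eef_pos: [496.5, -171.6, 214.5]
tcp_rot: [3.141, -0.0, -2.97]
ft_force: [0.4, 0.3, 0.7]
opening: 0.501
grip_force: 0.0
```

>>> move_arm --commands '[[[0,0,-3],[0,0,0],0.5],[[0,0,-3],[0,0,0],0.5],[[0,0,-3],[0,0,0],0.5],[[0,0,0],[0,0,0],0.5]]'

```text
t: 2.5
eef_pos: [494.8, -169.4, 121.6]
tcp_rot: [3.138, -0.005, -2.971]
ft_force: [-0.1, 0.9, 1.2]
opening: 0.506
grip_force: 0.0
```

```bash
python3 - <<'E'
from h import *
np.save("w.npy",camera_info("wrist"),allow_pickle=True)
cv2.imwrite("pics/w1.png",read_camera("wrist"));print(state()["eef_pos"])
E
```

```text
[ 495.76994935 -169.76143278  123.64534061]
```

View pics/w1.png

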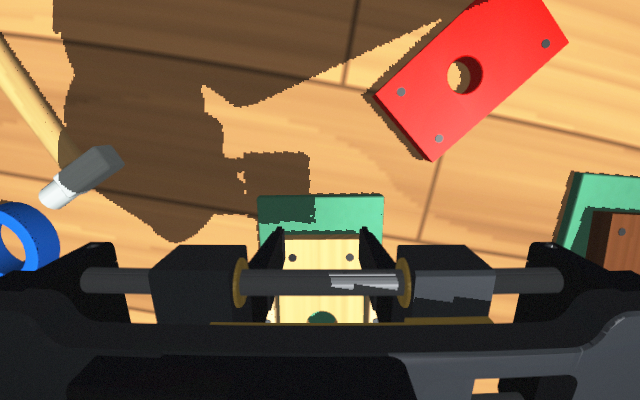

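The wrist view shows the blank's rear top edge at about row 236 (columns 282–361). The fingertips at (278,232) and (364,230) straddle it centrally, behind the edge.

```bash
python3 - <<'E'
from h import *
i=np.load("w.npy",allow_pickle=True).item()
for u in(282,361):print(at(i,u,236,34))
for u in(258,383):print(at(i,u,196,12))
E
```

```text
[ 530.6 -202.    34. ]
[ 517.7 -126.8   34. ]
[ 501.  -233.4   12. ]
[ 479.7 -108.9   12. ]
```

>>> move_arm --commands '[[[0,0,-3],[0,0,0],0.5],[[0,0,-3],[0,0,0],0.5],[[0,0,-2.5],[0,0,0],0.5],[[0,0,-1.5],[0,0,0],0.5],[[0,0,0],[0,0,0],0.5],[[0,0,0],[0,0,0],0.5]]'

```text
t: 3.15
eef_pos: [497.2, -170.3, 26.0]
tcp_rot: [-3.141, 0.001, -2.971]
ft_force: [-0.6, 0.8, 0.3]
opening: 0.506
grip_force: 0.0
```

>>> move_arm --commands '[[[0.5,0.1,-0.5],[0,0,0],0.5],[[0.5,0.1,0],[0,0,0],0.5],[[0.3,0.05,0],[0,0,0],0.5],[[0.3,0.05,0],[0,0,0],0.5],[[0.3,0.05,0],[0,0,0],0.5],[[0.3,0.05,0],[0,0,0],0.5],[[0.3,0.05,0],[0,0,0],0.5]]'

```text
t: 3.85
eef_pos: [521.2, -165.4, 19.7]
tcp_rot: [3.141, -0.001, -2.971]
ft_force: [-4.2, -0.8, 3.3]
opening: 0.498
grip_force: 1.8
```

>>> move_arm --commands '[[[0.3,0.05,0],[0,0,0],0.5],[[0.3,0.05,0],[0,0,0],0.5],[[0.3,0.05,0],[0,0,0],0.5],[[0,0,0],[0,0,0],0.5]]'

```text
t: 4.25
eef_pos: [531.1, -164.0, 19.7]
tcp_rot: [-3.141, 0.001, -2.971]
ft_force: [1.3, 0.2, -0.5]
opening: 0.499
grip_force: 0.0
```

```bash
python3 - <<'E'
from h import *
a=read_camera("top")[75:210,325:430];s=state()
cv2.imwrite("pics/c2.png",cv2.resize(a,None,fx=4.4,fy=4.4,interpolation=cv2.INTER_CUBIC))
p=s["eef_pos"]-np.array([646.4,-141.6,0]);print(p[:2]@[.985,.172],p[2],s["ft_force"])
E
```

```text
-117.57614619658345 19.621053250073576 [-0.68937123  0.28459158 -0.30030862]
```

View pics/c2.png

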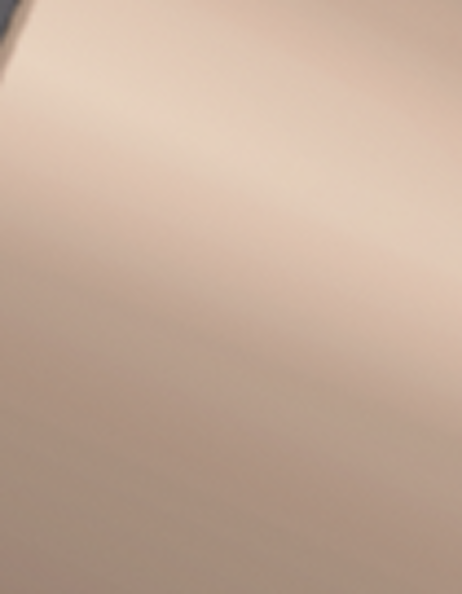

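The arm fills this part of the top view, so I'll use the scene camera.

```bash
python3 - <<'E'
from h import *
a=read_camera("scene")[180:310,180:310]
b=cv2.imread("pics/scene.png")[180:310,180:310]
cv2.imwrite("pics/c3.png",cv2.resize(np.hstack([b,a]),None,fx=3,fy=3,interpolation=cv2.INTER_CUBIC))
E
```

```text
(no output)
```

View pics/c3.png

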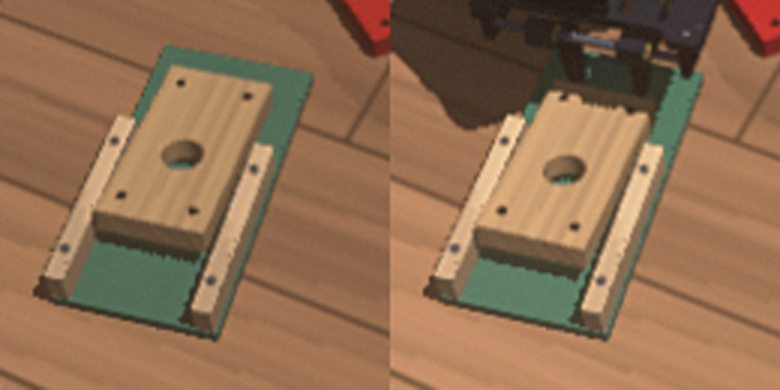

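The scene crop shows the blank moved ahead but still propped at the front, with its hole at crop (565,170). I'll continue in small steps.

>>> move_arm --commands '[[[0.2,0.035,0],[0,0,0],0.5],[[0.2,0.035,0],[0,0,0],0.5],[[0.2,0.035,0],[0,0,0],0.5],[[0.2,0.035,0],[0,0,0],0.5],[[0.2,0.035,0],[0,0,0],0.5],[[0.2,0.035,0],[0,0,0],0.5],[[0,0,0],[0,0,0],0.5],[[0,0,0],[0,0,0],0.5]]'

```text
t: 5.15
eef_pos: [542.5, -161.9, 19.6]
tcp_rot: [3.142, 0.0, -2.971]
ft_force: [-0.5, 0.0, -0.3]
opening: 0.496
grip_force: 0.0
```

```bash
python3 - <<'E'
from h import *
a=read_camera("scene")[180:310,180:310];s=state()
b=cv2.imread("pics/scene.png")[180:310,180:310]
cv2.imwrite("pics/c4.png",cv2.resize(np.hstack([b,a]),None,fx=3,fy=3,interpolation=cv2.INTER_CUBIC))
p=s["eef_pos"]-np.array([646.4,-141.6,0]);print(p[:2]@[.985,.172],p[2],s["ft_force"])
E
```

```text
-105.83185034363875 19.66796879253965 [-0.27273204 -0.23756239  0.16892441]
```

View pics/c4.png

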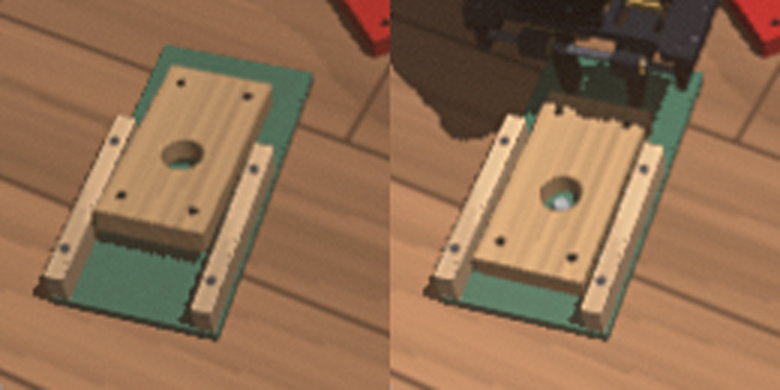

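The blank now looks flat, with the pin visible in the hole at crop (562,203). I'll measure it before backing off.

```bash
python3 - <<'E'
from h import *
i=camera_info("scene");pin=np.array([646.4,-141.6])
for nm,x,y,z in(("fLtop",476,262,34),("fRtop",583,290,34),("fLbot",476,275,14),("hole",561,193,34),("pin",562,203,28)):
    p=at(i,180+(x-390)/3,180+y/3,z)[:2]-pin;print(nm,p@[.985,.172],p@[-.172,.985])
E
```

```text
fLtop 70.6053 -40.343999999999994
fRtop 73.10820000000002 43.16229999999999
fLbot 70.54270000000001 -44.190200000000004
hole -1.9324999999999328 -1.1851000000000118
pin 2.7330000000000223 0.5377999999999961
```

The front edge is about 71 mm ahead of the pin and the hole is 2–5 mm from it, so the blank is seated. Retreating.

>>> move_arm --commands '[[[-1,-0.2,0],[0,0,0],0.5],[[-2,-0.3,0],[0,0,0],0.5],[[-1,-0.2,2],[0,0,0],0.5],[[0,0,4],[0,0,0],0.5],[[0,0,4],[0,0,0],0.5],[[0,0,4],[0,0,0],0.5],[[0,4,4],[0,0,0],0.5],[[0,4,0],[0,0,0],0.5],[[0,4,0],[0,0,0],0.5],[[0,4,0],[0,0,0],0.5]]'

```text
t: 6.2
eef_pos: [501.5, -12.4, 195.3]
tcp_rot: [-3.142, 0.001, -2.972]
ft_force: [0.7, -0.9, -0.6]
opening: 0.499
grip_force: 0.0
```

>>> move_arm --commands '[[[0,4,0],[0,0,0],0.5],[[0,4,0],[0,0,0],0.5],[[0,4,0],[0,0,0],0.5],[[0,4,0],[0,0,0],0.5],[[0,4,0],[0,0,0],0.5],[[0,4,0],[0,0,0],0.5],[[0,4,0],[0,0,0],0.5],[[0,4,0],[0,0,0],0.5],[[0,0,0],[0,0,0],0.5],[[0,0,0],[0,0,0],0.5]]'

```text
t: 7.2
eef_pos: [501.7, 306.4, 194.5]
tcp_rot: [-3.141, -0.001, -2.969]
ft_force: [0.3, -0.2, 0.4]
opening: 0.499
grip_force: 0.0
```

```bash
python3 - <<'E'
from h import *
a=read_camera("top")[75:240,180:430]
cv2.imwrite("pics/c5.png",cv2.resize(a,None,fx=3.2,fy=3.2,interpolation=cv2.INTER_CUBIC));print(state()["t"],state()["eef_pos"])
E
```

```text
7.25 [501.96266023 305.68772762 194.71119258]
```

View pics/c5.png

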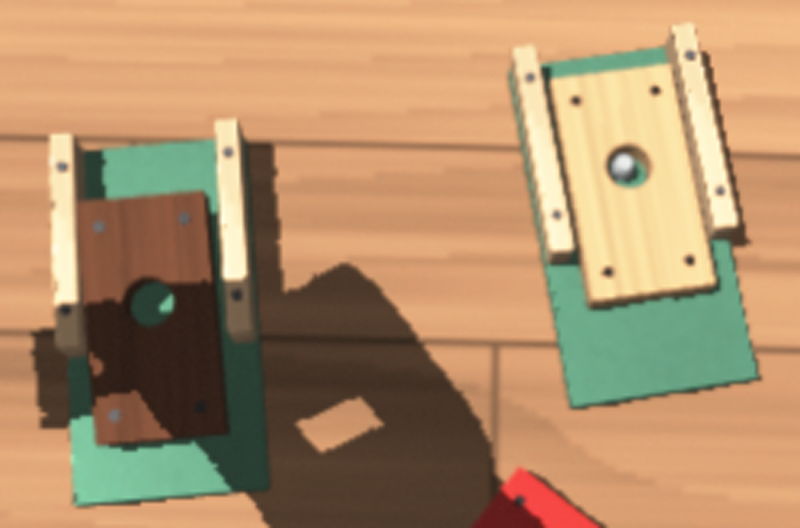

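The pin at (624,167) sits inside the beech hole at (628,167), and the walnut is where it was. I'll do one flatness check from the edges, then hand in.

```bash
python3 - <<'E'
from h import *
i=camera_info("top");g=lambda u,v,z:at(i,180+(u+.5)/3.2-.5,75+(v+.5)/3.2-.5,z)
r=(g(590,304,34)+g(717,286,34))/2;f=(g(552,80,34)+g(672,63,34))/2
print(np.linalg.norm(f-r),np.linalg.norm(g(590,304,34)-g(717,286,34)),np.linalg.norm(g(552,80,34)-g(672,63,34)))
print("hole",r+(f-r)*90/160-[646.4,-141.6,34], g(628,167,34)-[646.4,-141.6,34])
env.job_done()
E
```

```text
162.18027777753983 86.36029180126708 84.90824459379667
hole [-4.321875 -2.4125    0.      ] [-4.4 -1.   0. ]
the job is handed in; nothing more can be done
```

The job is handed in: the beech blank lies flat with its hole over the pin, about 5 mm off centre by my last measurement (limit 12 mm). The walnut blank looks unmoved in the last picture and the arm is clear; no verdict came back at hand-in.

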